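# Uncover the master plug gauge and hold it up for inspection

## Task

On the gauging bench, lift the clear cover off the master plug gauge and hang it by its bail handle on both prongs of the twin hook, and let go of it. Then draw the plug gauge out of its socket, tip it about 45 degrees from upright with its plug end still the lower one, and finish while holding it there, still in the gripper, with all of it at least 15 cm above the bench and touching nothing else. Leave the other things on the bench where they are.

Things in the scene. Friction and masses are not known exactly. Their poses are not given: they have to be found in the camera images.
- hood: Clear cover: open-bottomed box of clear panels with aluminium edges, 84 (x) x 116 (y) x 109 mm high, about 320 g, origin at the centre of its lower rim. A dark steel bail of 10 mm round bar rises from its top: legs at y = -53 and +53 mm, level bar along y with its axis 169 mm above the rim (60 above the top). It stands on the stand, over the gauge, and must rise 100 mm to clear it.
- hood_bar (a point): The middle of the bail's level bar, on the axis of the bar; axes as the cover's (the bar runs along y), z up. The cover swings freely about the bar when held or hung by it.
- hook: Fixed hook stand. Two steel prongs, 8 mm thick, at y = -32 and +32 mm, point to its -x from a blue post (front at x = +81 mm, 215 mm high). Each slopes down to a level seat (x = -8 to +8 mm, axis 200 mm above the bench), then turns up at its tip (x = -22 mm, top 218 mm above the bench). Foot plate 130 mm wide, 10 mm high, x = +35 to +135 mm. Origin on the bench below the middle of the seats.
- hook_seat (a point): The point midway between the prongs where the axis of the bail's bar comes to rest when hung, 209 mm above the bench; axes as the hook's: the prongs point to -x, z up. The bar comes in from the tips' side (moving to +x) between tip and cover, then sinks onto the seat.
- stand: Fixed gauge stand: dark base plate 110 x 140 x 8 mm with a light metal block 50 x 50 x 30 mm on its middle (top 38 mm above the bench), in which is a round upright socket of 17.5 mm, 28 mm deep. Origin on the bench under the socket, z up.
- gauge: Master plug gauge, 88 mm long, about 180 g, upright in the socket under the clear cover: threaded plug 16 x 24 mm (in the socket), collar 24 mm wide, 4 thick, resting on the block, then a hexagonal aluminium handle 60 mm long, 20 across flats. Origin at the nose (plug end), z towards the handle. Flats face its x axis and every 60 degrees from it. Centre of mass about 50 mm from the nose.
- gauge_handle (a point): The middle of the gauge's hexagonal handle, on its axis, 58 mm from the nose (72 mm above the bench at the start); axes as the gauge's.
- gauge_nose (a point): The free end of the gauge's plug, the lowest point at the start (14 mm above the bench); z points from here to the handle.

How it is judged:
By the outcome, as a careful person would: the job done as asked, in the order asked, and still so for the second after the job is handed in, while the arm keeps its last pose, push and grip.
It also fails if it takes over 72 s, if anything falls off the work surface, if the arm or the gripper's body presses on something with over 40 N, if the wrist force passes 120 N, or if a joint passes its speed limit or range.

## Robot

A 6-joint arm with a two-finger parallel gripper is mounted at the origin on the work surface. World frame = base frame: x ahead of the robot, y to its left, z up, the work surface at z = 0. Lengths are in m, angles in rad, forces in N, time in s.
With the tool pointing down it reaches from about 0.225 to 0.875 m from the base axis. Payload 3.4 kg.
Tool frame: the origin (TCP) lies between the finger pads; the fingertips stand 8 mm ahead of it and the grasp point (between the pads) lies 11 mm behind it; z points along the fingers, y is the line along which they close (so a half turn about z gives the same grasp; the last joint's range is limited). The gripper opens to 85 mm and grips with 20 to 120 N. Pads are 22 mm wide; open, the fingers measure 114 mm over their backs; the gripper's body (76 mm by 85 mm) begins 54 mm behind the grasp point. The pads swing forward as they close: fully open they stand 13 mm farther back than shut.
Start: joints at [1.096, 0.276, 1.505, -0, 1.361, -0.121], TCP at [0.199, 0.539, 0.239] pointing down, gripper open.
Joint ranges: [-2.89, 2.89], [-0.75, 2.08], [0.22, 2.7], [-1.18, 4.32], [0.11, 2.71], [-2.7, 2.7]. Speed limits (rad/s): [2.57, 2.57, 3.14, 3.14, 3.14, 3.14].

## Interface

Orientations are given as a unit quaternion [w, x, y, z].
In Python, from rig import manip, optics, finder gives the robot as it stands.
- The arm moves only by the tool servo_tool, never from a script. Its argument "increments" is a list of rows, each a list of 7 numbers: the shift along the tool's x, y, z in cm, then the turn, a rotation vector about the tool's x, y, z in degrees, then the closure, from -1 (fully open) to 1 (shut). In form: [[x, y, z, rx, ry, rz, gripper], ...]. A call has exactly 5 rows; each row shifts and turns the commanded pose from where the row before left it, along the tool's axes as they then stand; what a row does not reach is not made up. A row lasts 1/10 s, in which the tool goes at most 50 mm and 8.59 degrees, less where a joint would pass 70% of its speed; a pose out of reach is approached as far as the arm can. A call is refused whole if a number of a shift passes 5 or a number of a turn 8.59, either way. A call with a gripper value outside its range is refused whole. The fingers move at their own pace and stop on an object; "squeeze" is the grip in N (left out, the last holds). Time passes only in rows, so rows that do not move let the fingers close, or fill a call up. It gives the time, the measured TCP pose, the force, the opening and the grip force at its end, in the units of the state.
- manip.get_state(): the state, without advancing time (a new reading comes with each control period).
- optics.get_image(name): name is "scene" or "top" or "wrist"; returns the picture (480x640x3 uint8, red, green, blue); there is no depth.
- optics.get_calibration(name): a dict with "fov_y" (degrees; the focal length in pixels is half the picture's height over the tangent of half this angle, whatever the lens; pixels are square), "cx", "cy" (the principal point, pixels), "dist_coeffs" ([k1, k2, p1, p2, k3] as OpenCV has them; the pictures are not rectified), "world_to_cam" (4x4, takes a point from world to camera coordinates). Camera axes: x right, y down, z forward; pixel columns grow to the right and rows downward; lengths in m; the calibration is good to about 2 mm. A picture is of the moment at which its call begins: read the wrist's pose just before it. get_calibration takes no time and is no camera call; for the wrist camera it gives the pose at the moment of the call.
- manip.sign_off(): hands the job in; it is judged then, once.
Trained networks look in the newest picture that a camera, given by its name, has taken for a name from the list of things; names that differ only in an ending like _2 or _b are one class to them, and where a whole thing is asked for, a point or a joint stands for the part that bears it (a point fixed in the world has none). Each returns a list of dicts, best first, with "p" (0 to 1); they miss things now and then, are a little off and sometimes report something else, mostly with a low value. They report only what shows in the picture. A call takes as long as a camera call.
- finder.silhouettes(label, camera): "region" (480x640 bool, what is visible of it) and "box" ([centre column, centre row, width, height] in pixels, round what is visible of it).
- finder.tip_of(label, camera): "at" ([column, row] in pixels: a listed point, or the origin of a listed thing).
The state is a dict: "clock": time; "qpos": joint angles; "qd": joint speeds; "effort": joint torques, N m; "position": TCP position; "ee_rot": TCP orientation; "contact_force": force on the tool from outside, world axes, zero at the start; "moment": the same for the moment, N m; "width": finger opening in m; "gripper_force": force on a finger pad.
Only numpy, scipy, OpenCV 4.12 (cv2) and the standard library are available. Lean on these libraries where they do the work, as an engineer would, in place of code of your own. Each camera call takes 0.05 s, during which the arm holds its last target. There are 200 camera calls.

## Working session

There is one attempt and no reset: what is moved stays moved. The work goes in short steps, Python scripts to look and compute and a tool call to move; the robot and the scene stay as the last step left them, time stands still between calls to the robot, and variables do not carry over. Pictures are saved under pics/ and viewed, at most 10 in all, crops included, and the job is handed in when it is done.

Besides the shell and the picture viewer there is one more tool, called after "Emit:" as name(argument=value, ...) on one line, values as JSON. servo_tool: Moves the arm, as the interface text tells. Its arguments: {"type":"object","properties":{"increments":{"type":"array","items":{"type":"array","items":{"type":"number"}}},"squeeze":{"type":"number"}},"required":["increments"]}

```bash
mkdir -p pics; cat > h.py <<'E'
import numpy as np, cv2
from rig import manip, optics, finder
from scipy.spatial.transform import Rotation as R
def cal(n):
    c=optics.get_calibration(n); f=240/np.tan(np.radians(c['fov_y'])/2)
    K=np.array([[f,0,c['cx']],[0,f,c['cy']],[0,0,1]]); return K,np.array(c['dist_coeffs'],float),np.array(c['world_to_cam'])
def proj(P,c):
    K,d,T=c; return cv2.projectPoints(np.array(P,float).reshape(-1,3),cv2.Rodrigues(T[:3,:3])[0],T[:3,3],K,d)[0].reshape(-1,2)
def ray(px,c):
    K,d,T=c; u=cv2.undistortPoints(np.array(px,float).reshape(1,1,2),K,d).ravel()
    Rm=T[:3,:3]; return -Rm.T@T[:3,3], Rm.T@np.array([u[0],u[1],1])
def atz(px,z,c):
    o,v=ray(px,c); return o+v*(z-o[2])/v[2]
def rot(s): q=s['ee_rot']; return R.from_quat([q[1],q[2],q[3],q[0]])
E
python3 - <<'E'
from h import *
s=manip.get_state(); print(s)
Z=dict(hood_bar=.207 ,hook_seat=.209,stand=0,gauge_handle=.072,gauge_nose=.014,hood=.038,hook=0)
ims=[]
for n in ['scene','top']:
    im=optics.get_image(n); cv2.imwrite(f'pics/{n}0.png',im[:,:,::-1]); c=cal(n)
    print(n,c[2].round(3).tolist())
    for l in Z:
        for d in finder.tip_of(l,n)[:2]:
            print(n,l,round(d['p'],2),np.round(d['at'],1),atz(d['at'],Z[l],c).round(4))
E
```

```text
{'clock': 0.0, 'qpos': array([ 1.09597435e+00,  2.76603748e-01,  1.50614445e+00, -2.45642981e-05,
        1.36070649e+00, -1.20978337e-01]), 'qd': array([ 0.00155268,  0.00016832, -0.00019195, -0.00078349, -0.00036542,
        0.00019064]), 'effort': array([-1.31092856e-04, -4.16769826e+01, -2.45803410e+01, -4.87973994e-04,
        1.11842790e-02, -5.99075605e-06]), 'position': array([0.19900182, 0.53890905, 0.2384302 ]), 'ee_rot': array([-2.61785827e-04,  1.75997671e-01,  9.84390143e-01, -8.93536943e-04]), 'contact_force': array([ 0.11111791, -0.39843773,  1.40267937]), 'moment': array([-0.02317521,  0.00029976, -0.04414207]), 'gripper_force': 0.0, 'width': 0.08527353536114672}
scene [[0.132, 0.991, -0.018, -0.076], [0.747, -0.111, -0.656, -0.312], [-0.652, 0.073, -0.755, 1.232], [0.0, 0.0, 0.0, 1.0]]
scene hood_bar 0.71 [190.4 307.2] [ 0.6816 -0.1871  0.207 ]
scene hood_bar 0.66 [173.2 248.4] [ 0.5712 -0.2185  0.207 ]
scene gauge_handle 0.58 [424.9 279.6] [0.5871 0.1855 0.072 ]
scene gauge_nose 0.72 [170. 249.] [ 0.3943 -0.2884  0.014 ]
scene hood 0.72 [193.9 306.1] [ 0.5608 -0.2262  0.038 ]
scene hook 0.81 [426.6 280. ] [0.5377 0.2144 0.    ]
top [[-0.006, -1.0, 0.015, 0.016], [-0.995, 0.005, -0.098, 0.57], [0.098, -0.015, -0.995, 0.955], [0.0, 0.0, 0.0, 1.0]]
top hood_bar 0.96 [454.6 249.8] [ 0.5422 -0.2244  0.207 ]
top hook_seat 0.84 [183.6 255.6] [0.5348 0.2147 0.209 ]
top hood 0.62 [426.2 263. ] [ 0.5309 -0.2199  0.038 ]
top hook 0.56 [208.3 260.1] [0.5414 0.2129 0.    ]
```

View pics/scene0.png

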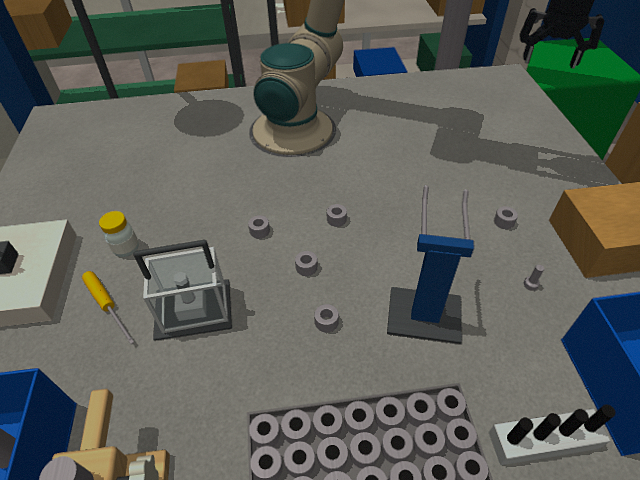

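View pics/top0.png

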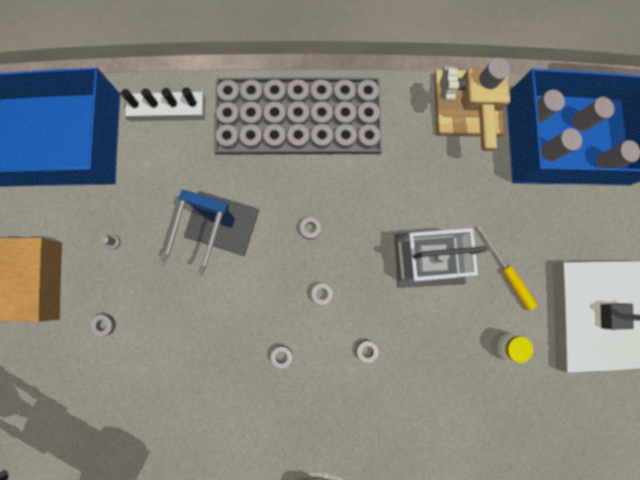

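The scene view shows the hood at (185,290) with its bail on top, and the hook post at (440,280) with its prongs pointing towards the robot. In the top view the bail runs (414,258)–(485,249) and the prong tips are at (165,260) and (204,271). Next I overlay models to refine these poses.

```bash
cat >> h.py <<'E'
def W(p,x,y,yaw): 
    c,s=np.cos(yaw),np.sin(yaw); p=np.array(p,float); return np.c_[x+c*p[:,0]-s*p[:,1],y+s*p[:,0]+c*p[:,1],p[:,2]]
def boxl(a,b):
    c=[(x,y,z) for x in (a[0],b[0]) for y in (a[1],b[1]) for z in (a[2],b[2])]
    return [(c[i],c[j]) for i in range(8) for j in range(i) if sum(u!=v for u,v in zip(c[i],c[j]))==1]
HOOD=[((0,-.053,.147),(0,-.053,.207)),((0,.053,.147),(0,.053,.207)),((0,-.053,.207),(0,.053,.207))]+boxl((-.042,-.058,.038),(.042,.058,.147))
STAND=boxl((-.055,-.07,0),(.055,.07,.008))
HOOK=[((-.022,s*.032,.216),(-.008,s*.032,.2)) for s in(-1,1)]+[((-.008,s*.032,.2),(.008,s*.032,.2)) for s in(-1,1)]+boxl((.035,-.065,0),(.135,.065,.01))
def draw(im,M,pose,c,sc,o,col):
    for a,b in M:
        q=(proj(W([a,b],*pose),c)-o+.5)*sc-.5
        cv2.line(im,*[tuple(int(v) for v in np.round(k)) for k in q],col,1)
E
cat > ov.py <<'E'
from h import *
from scipy.optimize import least_squares
# fits from clicked top-view points
c=cal('top')
P=lambda l,z:np.array([atz(p,z,c)[:2] for p in l])
b=P([(414,258),(485,249)],.207); print('bar',b.round(4).tolist(),np.linalg.norm(b[0]-b[1]))
t=P([(165,260),(204,271)],.214); print('tips',t.round(4).tolist(),np.linalg.norm(t[0]-t[1]))
d=b[0]-b[1]; hy=np.arctan2(-d[0],d[1]); hp=(*b.mean(0),hy)
d=t[0]-t[1]; ky=np.arctan2(-d[0],d[1]); kp=(*(t.mean(0)+.022*np.array([np.cos(ky),np.sin(ky)])),ky)
print('hood',hp,'hook',kp)
out=[]
for n,cr in (('top',((385,220),(150,185))),('scene',((130,230),(375,180)))):
    im=cv2.imread(f'pics/{n}0.png'); cc=cal(n); row=[]
    for o,ms in zip(cr,(((HOOD,hp,(0,0,255)),(STAND,hp,(0,255,255))),((HOOK,kp,(0,0,255)),))):
        w,h=(120,90) if n=='top' else (120,90)
        if n=='scene': h=120 if o[0]==130 else 120;
        sc=400/120 if n=='top' else 2.5
        k=cv2.resize(im[o[1]:o[1]+h,o[0]:o[0]+w],(int(w*sc),int(h*sc)),interpolation=cv2.INTER_CUBIC)
        for m,p,col in ms: draw(k,m,p,cc,sc,np.array(o),col)
        if k.shape[1]<400:k=cv2.copyMakeBorder(k,0,0,0,400-k.shape[1],cv2.BORDER_CONSTANT)
        row.append(k[:300])
    out.append(np.hstack(row))
cv2.imwrite('pics/ov1.png',np.vstack(out))
E
python3 ov.py
```

```text
bar [[0.5292, -0.1567], [0.5432, -0.2759]] 0.12001980936035507
tips [[0.5274, 0.2435], [0.5097, 0.1804]] 0.06561512426540209
hood (np.float64(0.5362015181376103), np.float64(-0.2163128549085575), np.float64(0.11658478877036921)) hook (np.float64(0.5397750483003337), np.float64(0.20600329789803887), np.float64(-0.2733753216696183))
```

View pics/ov1.png

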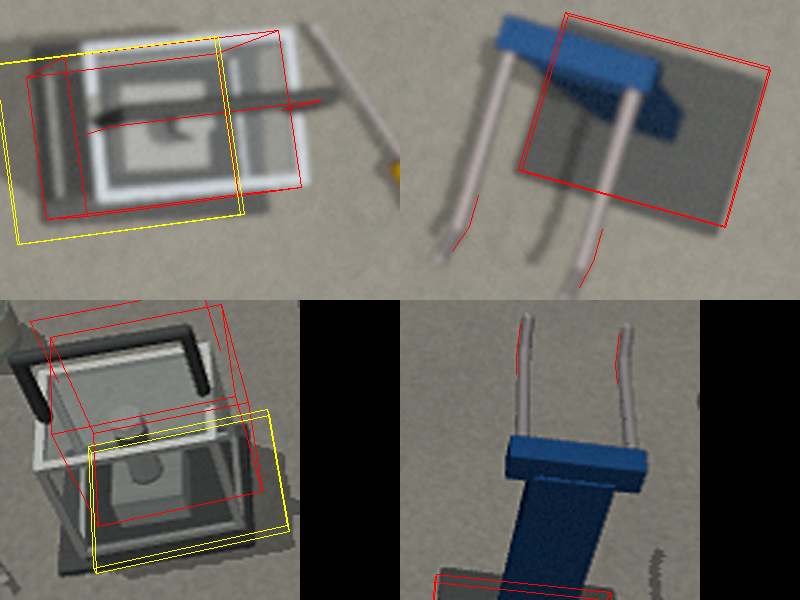

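The overlay shows the hood model about 12 px off (my clicks caught the leg bases, not the bar), and the hook about 3 px off. Now a least-squares fit on better-identified corners from both views.

```bash
cat > fit.py <<'E'
from h import *
from scipy.optimize import least_squares
T=lambda o,p:(np.array(p)+.5)/(10/3)-.5+np.array(o); S=lambda o,p:(np.array(p)+.5)/2.5-.5+np.array(o)
ct,cs=cal('top'),cal('scene')
h0,h1,k0,k1=(385,220),(130,230),(150,185),(375,180)
hood=[((0,.053,.207),T(h0,(119,113)),ct),((0,-.053,.207),T(h0,(328,96)),ct)]+[((a*.042,b*.058,.147),T(h0,p),ct) for a,b,p in ((1,1,(82,42)),(1,-1,(298,25)),(-1,-1,(310,182)),(-1,1,(95,203)))]+[((0,-.053,.207),S(h1,(18,58)),cs),((0,.053,.207),S(h1,(190,31)),cs),((.042,-.058,.147),S(h1,(35,169)),cs)]
stand=[((-.055,.07,.004),T(h0,(42,222)),ct),((-.055,-.07,.004),T(h0,(268,212)),ct),((.055,.07,.006),T(h0,(32,45)),ct),((.055,-.07,0),S(h1,(60,274)),cs),((.055,.07,.0),S(h1,(253,246)),cs)]
hook=[((.135,-.065,.01),T(k0,(365,76)),ct),((.035,-.065,.005),T(k0,(317,235)),ct),((.035,.065,.01),T(k0,(118,172)),ct),((-.022,.032,.214),T(k0,(40,257)),ct),((-.022,-.032,.214),T(k0,(172,293)),ct),((-.022,-.032,.216),S(k1,(127,17)),cs),((-.022,.032,.216),S(k1,(227,28)),cs)]
for n,L,g in (('hood',hood,(.535,-.22,.1)),('stand',stand,(.535,-.22,.1)),('hook',hook,(.54,.21,-.27))):
    f=lambda p:np.concatenate([proj(W([m],*p),c)[0]-q for m,q,c in L])
    r=least_squares(f,g,loss='soft_l1'); print(n,r.x.round(4),'deg',np.degrees(r.x[2]).round(1)); print(r.fun.reshape(-1,2).round(1).tolist() if 0 else f(r.x).reshape(-1,2).round(1).tolist())
E
python3 fit.py
```

```text
hood [ 0.5416 -0.2232  0.0731] deg 4.2
[[1.8, -0.9], [2.0, -0.8], [-0.6, -0.4], [-1.3, -0.3], [0.3, 0.0], [0.2, -0.7], [-0.2, -12.9], [0.4, -13.3], [0.5, -11.8]]
stand [ 0.5413 -0.2366  0.0304] deg 1.7
[[0.1, 1.1], [-0.0, 1.2], [0.5, -0.1], [-0.0, 1.2], [0.9, 0.9]]
hook [ 0.5365  0.2109 -0.2974] deg -17.0
[[0.2, 0.1], [0.0, -0.1], [-1.9, 0.0], [0.6, -0.1], [-1.2, 0.7], [-0.3, 1.1], [-0.5, 0.6]]
```

The hood must stand on the base plate (rim z = 8 mm, bar z = 177 mm), since "rise 100 mm to clear" a 102 mm high gauge top also fits that. Refit.

```bash
sed -i 's/\.207)/.177)/g; s/\.147)/.117)/g; s/,\.038)/,.008)/g' h.py; sed -i 's/\.207)/.177)/g; s/\.147)/.117)/g' fit.py; python3 fit.py; python3 -c "
from h import *
s=manip.get_state(); print(rot(s).as_matrix().round(3), s['clock'])"
```

```text
hood [ 0.5426 -0.2314  0.0691] deg 4.0
[[2.2, -0.2], [0.2, 0.3], [0.3, 0.9], [-2.4, 1.5], [-1.3, 0.2], [0.7, -1.0], [0.5, 0.7], [-0.9, 0.7], [0.9, 0.2]]
stand [ 0.5413 -0.2366  0.0304] deg 1.7
[[0.1, 1.1], [-0.0, 1.2], [0.5, -0.1], [-0.0, 1.2], [0.9, 0.9]]
hook [ 0.5365  0.2109 -0.2974] deg -17.0
[[0.2, 0.1], [0.0, -0.1], [-1.9, 0.0], [0.6, -0.1], [-1.2, 0.7], [-0.3, 1.1], [-0.5, 0.6]]
[[-0.938  0.346  0.   ]
 [ 0.346  0.938  0.   ]
 [-0.     0.    -1.   ]] 0.8
```

Emit:
servo_tool(increments=[[0,0,-0.6,0,0,6.58,-1],[0,0,-0.6,0,0,6.58,-1],[0,0,-0.6,0,0,6.58,-1],[0,0,-0.6,0,0,6.58,-1],[0,0,-0.6,0,0,6.58,-1]])

```text
clock: 1.3
position: [0.1992, 0.5394, 0.2696]
ee_rot: [0.0, 0.45, 0.893, 0.0]
contact_force: [-0.0, -0.5, 0.3]
width: 0.0854
gripper_force: 0.0
```

Emit:
servo_tool(increments=[[0,0,-0.6,0,0,6.58,-1],[0,0,-0.6,0,0,6.58,-1],[0,0,-0.6,0,0,6.58,-1],[0,0,-0.6,0,0,6.58,-1],[0,0,-0.6,0,0,6.58,-1]])

```text
clock: 1.8
position: [0.1992, 0.5394, 0.2996]
ee_rot: [-0.0, 0.684, 0.729, 0.0]
contact_force: [0.1, 0.5, -0.1]
width: 0.0854
gripper_force: 0.0
```

Emit:
servo_tool(increments=[[-3.96,1.44,0,0,0,0,-1],[-3.96,1.44,0,0,0,0,-1],[-3.96,1.44,0,0,0,0,-1],[-3.96,1.44,0,0,0,0,-1],[-3.96,1.44,0,0,0,0,-1]])

```text
clock: 2.3
position: [0.285, 0.3453, 0.2994]
ee_rot: [0.0, 0.682, 0.731, 0.0]
contact_force: [1.2, -0.5, 0.1]
width: 0.0856
gripper_force: 0.0
```

Emit:
servo_tool(increments=[[-3.96,1.44,0,0,0,0,-1],[-3.96,1.44,0,0,0,0,-1],[-3.96,1.44,0,0,0,0,-1],[-3.96,1.44,0,0,0,0,-1],[-3.96,1.44,0,0,0,0,-1]])

```text
clock: 2.8
position: [0.3704, 0.1526, 0.2996]
ee_rot: [0.0, 0.682, 0.731, 0.001]
contact_force: [0.6, 0.0, 0.4]
width: 0.0855
gripper_force: 0.0
```

Emit:
servo_tool(increments=[[-3.96,1.44,0,0,0,0,-1],[-3.96,1.44,0,0,0,0,-1],[-3.96,1.44,0,0,0,0,-1],[-3.96,1.44,0,0,0,0,-1],[-3.96,1.44,0,0,0,0,-1]])

```text
clock: 3.3
position: [0.4558, -0.0401, 0.2995]
ee_rot: [0.0, 0.683, 0.731, 0.0]
contact_force: [1.3, 0.5, 0.2]
width: 0.0854
gripper_force: 0.0
```

Emit:
servo_tool(increments=[[-3.96,1.44,0,0,0,0,-1],[-3.96,1.44,0,0,0,0,-1],[-3.96,1.44,0,0,0,0,-1],[-3.96,1.44,0,0,0,0,-1],[-3.96,1.44,0,0,0,0,-1]])

```text
clock: 3.8
position: [0.5413, -0.2327, 0.2993]
ee_rot: [0.0, 0.683, 0.731, 0.0]
contact_force: [0.8, 0.1, -1.4]
width: 0.0851
gripper_force: 0.0
```

Tracking is accurate. Look with the wrist camera, with models overlaid.

```bash
python3 - <<'E'
from h import *
c=cal('wrist'); im=optics.get_image('wrist')[:,:,::-1].copy()
for l in('hood_bar',):
    for d in finder.tip_of(l,'wrist')[:2]: print(l,d['p'],d['at'],atz(d['at'],.177,c).round(4))
draw(im,HOOD[:3],(.5426,-.2314,.0691),c,1,0,(0,0,255)); draw(im,HOOD[3:],(.5426,-.2314,.0691),c,1,0,(0,255,0));draw(im,STAND,(.5413,-.2366,.0304),c,1,0,(0,255,255))
cv2.imwrite('pics/w1.png',im)
E
```

```text
(no output)
```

View pics/w1.png

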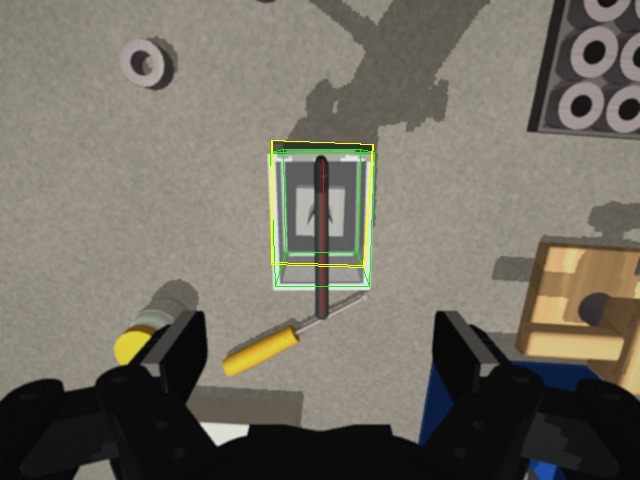

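The wrist view shows the bail at column 322 from row 157 to 318, exactly on the red model; the rim is within about 2 px. Descend and grip.

Emit:
servo_tool(increments=[[0.1,0.1,2.66,0,0,0,-1],[0,0,2.66,0,0,0,-1],[0,0,2.66,0,0,0,-1],[0,0,2.66,0,0,0,-1],[0,0,2.66,0,0,0,-1]])

```text
clock: 4.4
position: [0.5414, -0.2291, 0.1655]
ee_rot: [-0.0, 0.682, 0.731, 0.0]
contact_force: [0.2, -0.3, -0.8]
width: 0.0855
gripper_force: 0.0
```

Emit:
servo_tool(increments=[[0,0,0,0,0,0,1],[0,0,0,0,0,0,1],[0,0,0,0,0,0,1],[0,0,0,0,0,0,1],[0,0,0,0,0,0,1]], squeeze=50)

```text
clock: 4.9
position: [0.5423, -0.2302, 0.1676]
ee_rot: [0.001, 0.682, 0.731, 0.0]
contact_force: [0.1, -0.5, -0.3]
width: 0.0121
gripper_force: 0.0
```

Emit:
servo_tool(increments=[[0,0,0,0,0,0,1],[0,0,0,0,0,0,1],[0,0,0,0,0,0,1],[0,0,0,0,0,0,1],[0,0,0,0,0,0,1]])

```text
clock: 5.4
position: [0.5425, -0.2302, 0.1676]
ee_rot: [0.001, 0.682, 0.731, 0.0]
contact_force: [0.9, -0.6, 5.5]
width: 0.0081
gripper_force: 48.9
```

Width of 8.1 mm on a 10 mm bar is a bit small; check the grip.

```bash
python3 - <<'E'
from h import *
im=optics.get_image('wrist')[:,:,::-1]; sc=optics.get_image('scene')[:,:,::-1]
a=cv2.resize(im,(400,300)); b=cv2.resize(sc[200:350,80:280],(400,300),interpolation=cv2.INTER_CUBIC)
cv2.imwrite('pics/g1.png',np.vstack([np.hstack([a,b]),np.hstack([cv2.resize(im[220:420,190:457],(400,300)),b*0])]))
s=manip.get_state();print(s['width'],s['gripper_force'],s['contact_force'],s['position'])
E
```

```text
0.008352365028602819 48.854219913482666 [0.04296659 1.03747221 5.18334506] [ 0.54250595 -0.23015109  0.16761017]
```

View pics/g1.png

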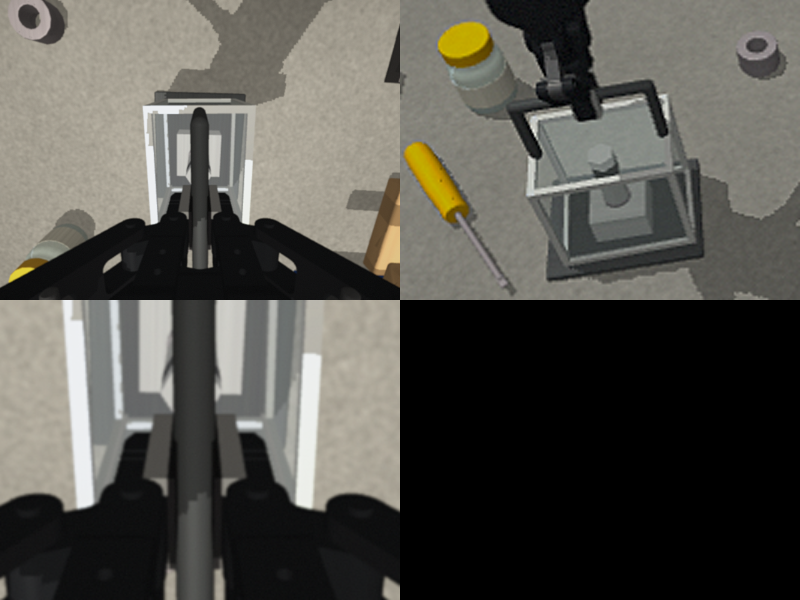

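The grip is good: the bar lies squarely between the pads. Lift.

Emit:
servo_tool(increments=[[0,0,-0.5,0,0,0,1],[0,0,-1.2,0,0,0,1],[0,0,-2,0,0,0,1],[0,0,-2,0,0,0,1],[0,0,-2,0,0,0,1]])

```text
clock: 6.0
position: [0.5414, -0.2298, 0.2441]
ee_rot: [-0.001, 0.682, 0.731, -0.0]
contact_force: [0.0, -0.5, -2.6]
width: 0.0078
gripper_force: 48.7
```

Emit:
servo_tool(increments=[[0,0,-2,0,0,0,1],[0,0,-2,0,0,0,1],[0,0,-1,0,0,0,1],[0,0,-0.5,0,0,0,1],[0,0,0,0,0,0,1]])

```text
clock: 6.5
position: [0.5417, -0.2299, 0.2984]
ee_rot: [0.0, 0.682, 0.731, 0.0]
contact_force: [1.2, -0.6, -2.6]
width: 0.0081
gripper_force: 48.8
```

```bash
cat >> h.py <<'E'
def to(pos,yawy=None):
    """shift (cm, tool axes after turning) and rz (deg) to bring TCP to pos, tool y at world angle yawy (rad)"""
    s=manip.get_state(); r=rot(s); y=r.as_matrix()[:,1]; a=np.arctan2(y[1],y[0]); rz=0
    if yawy is not None: rz=-((np.degrees(yawy-a)+90)%180-90); r=r*R.from_rotvec([0,0,np.radians(rz)])
    print('rz',round(rz,2),'shift',(r.inv().apply(np.array(pos)-s['position'])*100).round(2),'pos',s['position'].round(4),'w',round(s['width'],4),'yaw',np.degrees(a).round(2))
HK=(.5365,.2109,-.2974)
E
python3 - <<'E'
from h import *
p=W([(-.12,0,.298)],*HK)[0]; print(p); to(p,HK[2]); s=manip.get_state(); print(s['contact_force'],s['moment'],s['qpos'].round(2))
E
```

```text
[0.42176781 0.24606424 0.298     ]
rz 20.97 shift [ 4.199e+01 -2.542e+01  4.000e-02] pos [ 0.5417 -0.2299  0.2984] w 0.0081 yaw 3.93
[ 1.17932884 -0.56039815 -2.63081204] [ 0.0152982  -0.01496232 -0.03509152] [-0.52  0.27  1.37  0.    1.5  -0.59]
```

Emit:
servo_tool(increments=[[0,0,0,0,0,3,1],[0,0,0,0,0,5,1],[0,0,0,0,0,5,1],[0,0,0,0,0,5,1],[0,0,0,0,0,2.97,1]])

```text
clock: 7.0
position: [0.5411, -0.2296, 0.2966]
ee_rot: [-0.001, 0.805, 0.593, -0.001]
contact_force: [-0.3, -1.1, -3.5]
width: 0.008
gripper_force: 48.8
```

Emit:
servo_tool(increments=[[0.6,-0.36,0,0,0,0,1],[1.2,-0.73,0,0,0,0,1],[1.8,-1.09,0,0,0,0,1],[2.4,-1.45,0,0,0,0,1],[2.4,-1.45,0,0,0,0,1]])

```text
clock: 7.5
position: [0.5166, -0.1321, 0.2981]
ee_rot: [-0.001, 0.804, 0.595, 0.0]
contact_force: [0.6, 0.2, -2.6]
width: 0.0081
gripper_force: 48.8
```

Emit:
servo_tool(increments=[[2.4,-1.45,0,0,0,0,1],[2.4,-1.45,0,0,0,0,1],[2.4,-1.45,0,0,0,0,1],[2.4,-1.45,0,0,0,0,1],[2.4,-1.45,0,0,0,0,1]])

```text
clock: 8.0
position: [0.4818, 0.0039, 0.2984]
ee_rot: [-0.0, 0.804, 0.595, 0.0]
contact_force: [-0.1, -0.2, -1.5]
width: 0.0078
gripper_force: 48.8
```

Emit:
servo_tool(increments=[[2.4,-1.45,0,0,0,0,1],[2.4,-1.45,0,0,0,0,1],[2.4,-1.45,0,0,0,0,1],[2.4,-1.45,0,0,0,0,1],[2.4,-1.45,0,0,0,0,1]])

```text
clock: 8.5
position: [0.4473, 0.1394, 0.2985]
ee_rot: [-0.0, 0.804, 0.595, 0.0]
contact_force: [0.7, 0.0, -2.9]
width: 0.008
gripper_force: 48.8
```

Emit:
servo_tool(increments=[[2.4,-1.45,0,0,0,0,1],[2.4,-1.45,0,0,0,0,1],[2.4,-1.45,0,0,0,0,1],[1.7,-1.03,0,0,0,0,1],[0.7,-0.42,0,0,0,0,1]])

```text
clock: 9.0
position: [0.4198, 0.2483, 0.2984]
ee_rot: [-0.001, 0.803, 0.596, 0.0]
contact_force: [-0.3, -0.2, -2.5]
width: 0.0084
gripper_force: 48.8
```

```bash
python3 - <<'E'
from h import *
to(W([(-.12,0,.2285)],*HK)[0],HK[2])
c=cal('wrist'); w=optics.get_image('wrist')[:,:,::-1].copy(); draw(w,HOOK,HK,c,1,0,(0,0,255))
t=optics.get_image('top')[:,:,::-1]
sc=optics.get_image('scene')[:,:,::-1].copy(); draw(sc,HOOK,HK,cal('scene'),1,0,(0,0,255))
b=cv2.resize(sc[120:350,300:607],(400,300),interpolation=cv2.INTER_CUBIC)
t=t.copy(); draw(t,HOOK,HK,cal('top'),1,0,(0,0,255)); t=cv2.resize(t[150:360,100:380],(400,300),interpolation=cv2.INTER_CUBIC)
cv2.imwrite('pics/g2.png',np.vstack([np.hstack([cv2.resize(w,(400,300)),b]),np.hstack([t,t*0])]))
E
```

```text
rz 0.22 shift [-0.16  0.26  6.99] pos [0.4198 0.2483 0.2984] w 0.0084 yaw -16.82
```

View pics/g2.png

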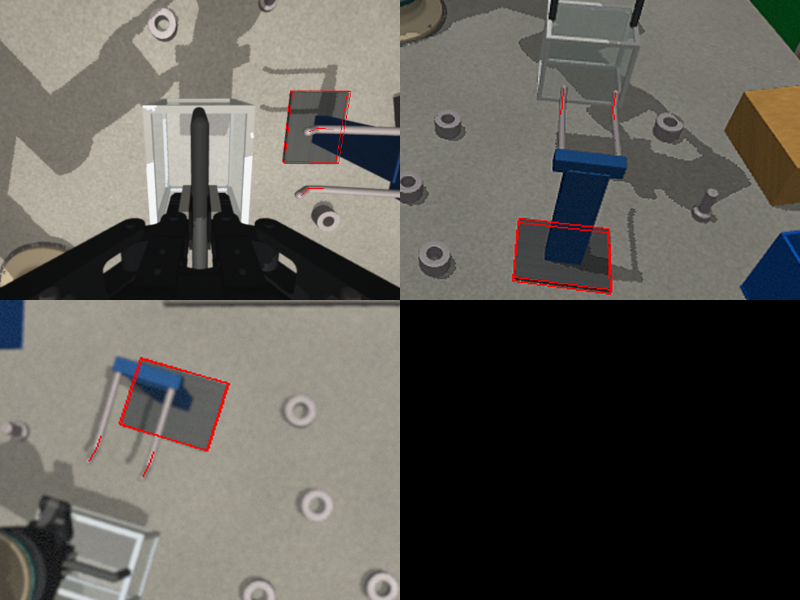

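The overlay matches the hook to within about 3 mm in all three views (wrist-view tips at (300,130) and (298,190)), and the cover hangs level. Descend, move in, and sink.

Emit:
servo_tool(increments=[[-0.16,0.26,1,0,0,0.2,1],[0,0,2,0,0,0,1],[0,0,2,0,0,0,1],[0,0,1.3,0,0,0,1],[0,0,0.7,0,0,0,1]])

```text
clock: 9.65
position: [0.4236, 0.2421, 0.2263]
ee_rot: [-0.0, 0.806, 0.592, -0.002]
contact_force: [0.6, -0.2, -1.8]
width: 0.0082
gripper_force: 48.7
```

Emit:
servo_tool(increments=[[0,0.6,0,0,0,0,1],[0,1.2,0,0,0,0,1],[0,1.4,0,0,0,0,1],[0,1.4,0,0,0,0,1],[0,1.4,0,0,0,0,1]])

```text
clock: 10.15
position: [0.4835, 0.2255, 0.2287]
ee_rot: [0.0, 0.805, 0.593, 0.001]
contact_force: [0.3, 0.7, -2.5]
width: 0.0084
gripper_force: 48.8
```

Emit:
servo_tool(increments=[[0,1.4,0,0,0,0,1],[0,1.4,0,0,0,0,1],[0,1.4,0,0,0,0,1],[0,1.2,0,0,0,0,1],[0,0.6,0,0,0,0,1]])

```text
clock: 10.65
position: [0.5403, 0.2077, 0.2281]
ee_rot: [0.0, 0.805, 0.593, 0.0]
contact_force: [-0.8, 0.1, -2.1]
width: 0.008
gripper_force: 48.8
```

```bash
python3 - <<'E'
from h import *
to(W([(0,0,.1995)],*HK)[0],HK[2])
c=cal('wrist'); w=optics.get_image('wrist')[:,:,::-1].copy(); draw(w,HOOK,HK,c,1,0,(0,0,255))
sc=optics.get_image('scene')[:,:,::-1].copy()
b=cv2.resize(sc[150:300,350:550],(800,600),interpolation=cv2.INTER_CUBIC)[:300,:]
b=cv2.resize(sc[140:290,350:550],(400,300),interpolation=cv2.INTER_CUBIC)
cv2.imwrite('pics/g3.png',np.hstack([cv2.resize(w,(400,300)),b])); print(manip.get_state()['contact_force'])
E
```

```text
rz -0.23 shift [ 0.2  -0.46  2.86] pos [0.5403 0.2077 0.2281] w 0.008 yaw -17.27
[-1.72875052  0.30611484 -3.07623266]
```

View pics/g3.png

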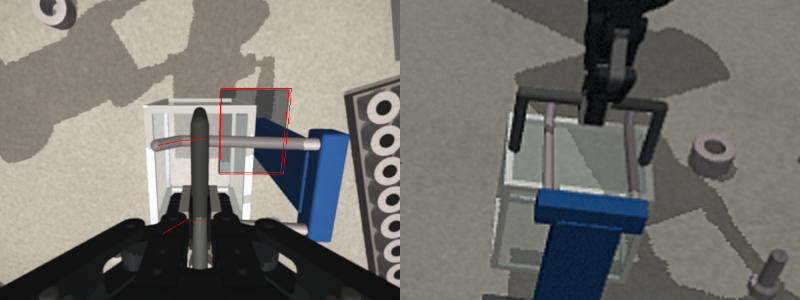

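The prongs pass under the bar and above the cover, with the legs outside both prongs. Shift back 6 mm and sink.

Emit:
servo_tool(increments=[[0.2,-0.6,0,0,0,-0.2,1],[0,0,0.6,0,0,0,1],[0,0,0.7,0,0,0,1],[0,0,0.7,0,0,0,1],[0,0,0.5,0,0,0,1]])

```text
clock: 11.25
position: [0.533, 0.2119, 0.2023]
ee_rot: [-0.0, 0.804, 0.595, -0.001]
contact_force: [-1.1, -1.1, -2.0]
width: 0.0081
gripper_force: 48.8
```

Emit:
servo_tool(increments=[[0,0,0.2,0,0,0,1],[0,0,0.1,0,0,0,1],[0,0,0,0,0,0,1],[0,0,0,0,0,0,1],[0,0,0,0,0,0,1]])

```text
clock: 11.75
position: [0.5339, 0.2119, 0.2006]
ee_rot: [0.0, 0.804, 0.594, 0.0]
contact_force: [-0.7, 0.1, -2.5]
width: 0.0079
gripper_force: 48.8
```

Not yet seated (still carrying about 2.5 N); sink in small steps.

Emit:
servo_tool(increments=[[0,0,0.1,0,0,0,1],[0,0,0.1,0,0,0,1],[0,0,0,0,0,0,1],[0,0,0,0,0,0,1],[0,0,0,0,0,0,1]])

```text
clock: 12.25
position: [0.534, 0.2119, 0.1992]
ee_rot: [0.0, 0.804, 0.595, 0.001]
contact_force: [-0.7, -0.6, 5.4]
width: 0.0084
gripper_force: 49.5
```

Emit:
servo_tool(increments=[[0,0,0.1,0,0,0,1],[0,0,0.1,0,0,0,1],[0,0,0,0,0,0,1],[0,0,0,0,0,0,1],[0,0,0,0,0,0,1]])

```text
clock: 12.75
position: [0.5341, 0.2119, 0.1989]
ee_rot: [0.001, 0.804, 0.595, 0.001]
contact_force: [-3.8, -1.6, 13.5]
width: 0.0082
gripper_force: 50.6
```

Emit:
servo_tool(increments=[[0,0,-0.15,0,0,0,1],[0,0,0,0,0,0,0.7],[0,0,0,0,0,0,0.4],[0,0,0,0,0,0,0.1],[0,0,0,0,0,0,0]])

```text
clock: 13.25
position: [0.5336, 0.2118, 0.1972]
ee_rot: [-0.0, 0.804, 0.595, -0.0]
contact_force: [-0.3, -0.2, 0.7]
width: 0.0428
gripper_force: 0.0
```

Emit:
servo_tool(increments=[[0,0,0,0,0,0,0],[0,0,-0.8,0,0,0,0],[0,0,-1.2,0,0,0,0],[0,0,-2,0,0,0,0],[0,0,-3,0,0,0,0]])

```text
clock: 13.75
position: [0.533, 0.2117, 0.2682]
ee_rot: [-0.0, 0.804, 0.595, -0.001]
contact_force: [-0.3, 0.5, 0.8]
width: 0.0424
gripper_force: 0.0
```

Emit:
servo_tool(increments=[[0,0,-3,0,0,0,0],[0,0,-1,0,0,0,0],[0,0,0,0,0,0,0],[0,0,0,0,0,0,0],[0,0,0,0,0,0,0]])

```text
clock: 14.25
position: [0.5328, 0.2116, 0.306]
ee_rot: [-0.001, 0.804, 0.595, -0.002]
contact_force: [-1.0, -0.5, -0.2]
width: 0.0425
gripper_force: 0.0
```

```bash
python3 - <<'E'
from h import *
s=manip.get_state(); print(s['clock'],s['position'],s['width'],s['contact_force'],s['qpos'].round(2))
w=optics.get_image('wrist')[:,:,::-1]; sc=optics.get_image('scene')[:,:,::-1]; t=optics.get_image('top')[:,:,::-1]
ct=cal('scene'); k=sc[225:345,120:280].copy(); draw(k,boxl((-.025,-.025,.008),(.025,.025,.038)),(.5425,-.232,.06),ct,1,np.array((120,225)),(0,0,255)) if 0 else None
f=lambda im,x,y,w,h:cv2.resize(im[y:y+h,x:x+w],(400,300),interpolation=cv2.INTER_CUBIC)
cv2.imwrite('pics/g4.png',np.vstack([np.hstack([cv2.resize(w,(400,300)),f(sc,360,150,200,150)]),np.hstack([f(sc,120,235,120,90),f(t,385,220,120,90)])]))
for n in('top','scene'):
    for l,z in(('gauge_handle',.072),('gauge',.014)):
        for d in finder.tip_of(l,n)[:1]: print(n,l,d['p'],d['at'],atz(d['at'],z,cal(n)).round(4))
    for d in finder.silhouettes('gauge',n)[:1]: print(n,'sil',d['p'],d['box'])
E
```

```text
14.25 [0.53280949 0.21161303 0.30603516] 0.042477633839310316 [-1.02279671 -0.53955494 -0.166971  ] [0.26 0.25 1.38 0.   1.52 0.55]
top gauge_handle 0.68 [439.0, 251.7] [ 0.5502 -0.2366  0.072 ]
top sil 0.54 [440.2, 255.5, 22.4, 12.4]
scene gauge_handle 0.78 [183.5, 286.7] [ 0.5408 -0.2377  0.072 ]
scene gauge 0.67 [192.3, 307.3] [ 0.5461 -0.2352  0.014 ]
scene sil 0.62 [183.9, 288.1, 19.7, 27.9]
```

View pics/g4.png

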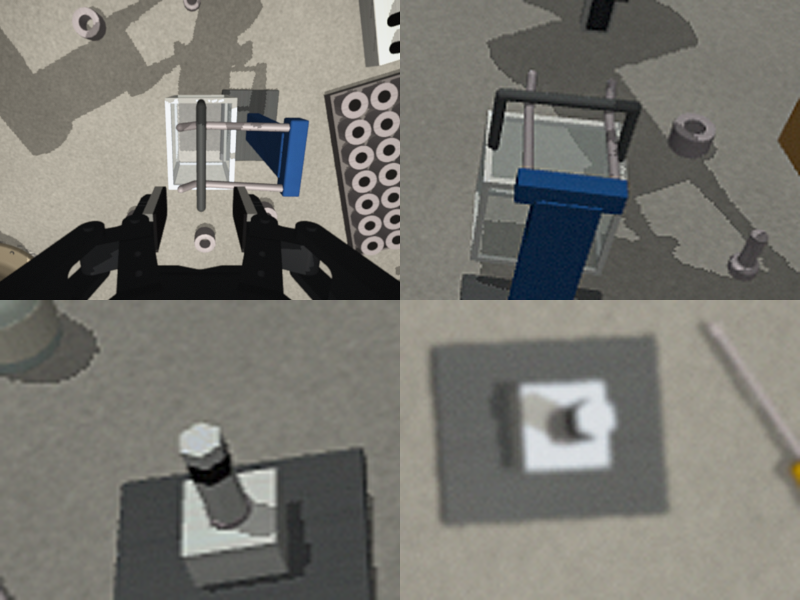

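The cover hangs on both prongs, freed of the gripper. The bare stand and gauge are visible: in the scene crop the gauge top is at about (205,438), and in the top crop the handle top is at about (597,415). Now hover above the gauge.

```bash
python3 - <<'E'
from h import *
to((.541,-.236,.24),np.radians(2))
to((.541,-.236,.24))
E
```

```text
rz -19.04 shift [-44.78  -0.83   6.77] pos [0.5336 0.2119 0.3077] w 0.0427 yaw -17.04
rz 0 shift [-42.6   13.83   6.77] pos [0.5336 0.2119 0.3077] w 0.0427 yaw -17.04
```

Emit:
servo_tool(increments=[[-4.26,1.38,0,0,0,0,-1],[-4.26,1.38,0,0,0,0,-1],[-4.26,1.38,0,0,0,0,-1],[-4.26,1.38,0,0,0,0,-1],[-4.26,1.38,0,0,0,0,-1]])

```text
clock: 15.2
position: [0.537, -0.0137, 0.308]
ee_rot: [0.0, 0.804, 0.595, 0.0]
contact_force: [0.8, 1.0, -1.5]
width: 0.0854
gripper_force: 0.0
```

Emit:
servo_tool(increments=[[-4.26,1.38,0,0,0,0,-1],[-4.26,1.38,0,0,0,0,-1],[-4.26,1.38,0,0,0,0,-1],[-4.26,1.38,0,0,0,0,-1],[-4.26,1.38,0,0,0,0,-1]])

```text
clock: 15.7
position: [0.5406, -0.2377, 0.308]
ee_rot: [0.0, 0.804, 0.594, 0.0]
contact_force: [0.2, 0.0, -0.5]
width: 0.0854
gripper_force: 0.0
```

Emit:
servo_tool(increments=[[0,0,1.35,0,0,-3.8,-1],[0,0,1.35,0,0,-3.8,-1],[0,0,1.35,0,0,-3.8,-1],[0,0,1.35,0,0,-3.8,-1],[0,0,1.35,0,0,-3.8,-1]])

```text
clock: 16.2
position: [0.5407, -0.2361, 0.2398]
ee_rot: [0.0, 0.694, 0.72, 0.0]
contact_force: [0.4, 0.2, 0.6]
width: 0.0855
gripper_force: 0.0
```

```bash
python3 - <<'E'
from h import *
s=manip.get_state(); print(s['position'],s['qpos'].round(2))
c=cal('wrist'); w=optics.get_image('wrist')[:,:,::-1].copy(); cv2.imwrite('pics/w2raw.png',w)
for d in finder.tip_of('gauge_handle','wrist')[:2]: print(d['p'],d['at'],atz(d['at'],.072,c))
pose=(.5413,-.2366,.0304)
o=proj([(.5413,-.2366,.07)],c)[0].astype(int)-np.array((80,60)); o=np.clip(o,0,(480,360)); print(o)
k=cv2.resize(w[o[1]:o[1]+120,o[0]:o[0]+160],(800,600),interpolation=cv2.INTER_CUBIC)
cv2.imwrite('pics/w2.png',k)
E
```

```text
[ 0.54074074 -0.2360649   0.23978124] [-0.53  0.3   1.47  0.    1.37 -0.57]
0.56 [319.6, 230.5] [ 0.54023035 -0.23824222  0.072     ]
[240 168]
```

View pics/w2.png

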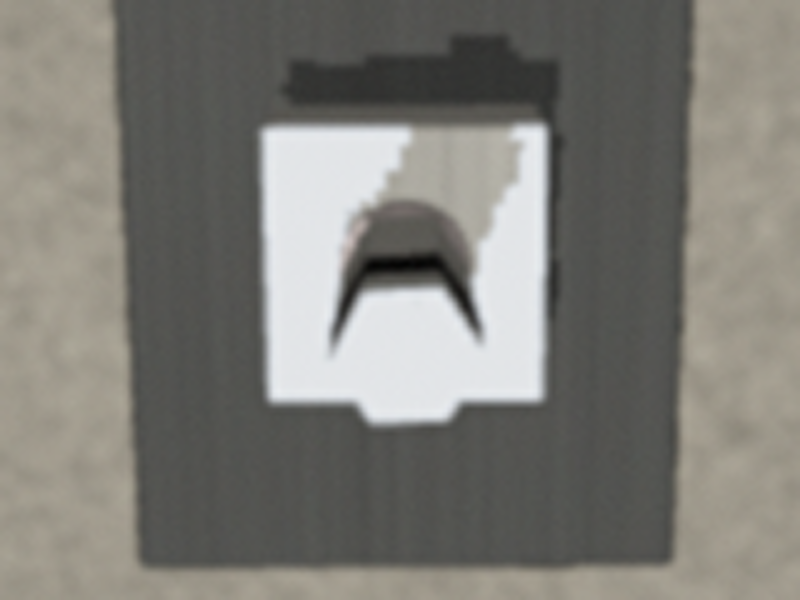

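The wrist crop shows the gauge's hex top with edges at rows 287 and 423 (vertices left and right at (330,352) and (484,345)). The flats face along tool x, so the tool must turn 30°. Fit it.

```bash
python3 - <<'E'
from h import *
from scipy.optimize import least_squares
c=cal('wrist'); o=np.array((240,168))
px=[(362,287),(330,352),(370,424),(455,421),(484,346),(437,286)]
q=[(np.array(p)+.5)/5-.5+o for p in px]
P=np.array([atz(p,.102,c) for p in q]); print(P.round(4).tolist())
ctr=P.mean(0)
a0=np.arctan2(P[0,1]-ctr[1],P[0,0]-ctr[0]); sgn=np.sign(np.cross(P[0,:2]-ctr[:2],P[1,:2]-ctr[:2]))
def f(p,z=.102):
    a=a0+p[2]+sgn*np.arange(6)*np.pi/3
    return (proj(np.c_[p[0]+.011547*np.cos(a),p[1]+.011547*np.sin(a),np.full(6,z)],c)-q).ravel()
r=least_squares(f,(*ctr[:2],0)); print(r.x,f(r.x).round(1))
v=np.degrees(a0+r.x[2]); fl=(v+30)%60; print('flat normals',fl,fl-60,fl+60)
# block top & collar
B=[(260,124),(549,124),(545,402),(267,404)]
Bp=np.array([atz((np.array(p)+.5)/5-.5+o,.038,c) for p in B]); print('block',Bp.mean(0).round(4),[np.linalg.norm(Bp[i]-Bp[i-1]).round(4) for i in range(4)])
s=manip.get_state(); print(s['position'])
for a in (fl,fl-60): to((*r.x[:2],.15),np.radians(a))
E
```

```text
[[0.5327, -0.2259, 0.102], [0.5283, -0.2358, 0.102], [0.5345, -0.2466, 0.102], [0.5471, -0.2457, 0.102], [0.5509, -0.2341, 0.102], [0.5436, -0.2253, 0.102]]
[ 0.53952594 -0.2355757   0.01270664] [ 0.1  0.4 -0.4  1.2  0.4 -0.7 -1.1 -1.   0.1  0.4  0.9 -0.4]
flat normals 35.753463714387124 -24.246536285612876 95.75346371438712
block [ 0.5393 -0.2359  0.038 ] [np.float64(0.0512), np.float64(0.0508), np.float64(0.0508), np.float64(0.0509)]
[ 0.5396939  -0.23533963  0.23832072]
rz -33.81 shift [-0.04 -0.01  8.83] pos [ 0.5397 -0.2353  0.2383] w 0.0857 yaw 1.95
rz 26.19 shift [-0.03  0.03  8.83] pos [ 0.5397 -0.2353  0.2383] w 0.0857 yaw 1.95<stdin>:8: DeprecationWarning: Arrays of 2-dimensional vectors are deprecated. Use arrays of 3-dimensional vectors instead. (deprecated in NumPy 2.0)
```

Hex, block and collar agree: gauge at (0.5395, −0.2357), flat normal at −24.2°. Turn 26.2°, descend and grip.

Emit:
servo_tool(increments=[[0,-0.05,1.6,0,0,5.24,-1],[0,0,1.6,0,0,5.24,-1],[0,0,1.6,0,0,5.24,-1],[0,0,1.6,0,0,5.24,-1],[0,0,1.6,0,0,5.24,-1]])

```text
clock: 16.8
position: [0.5408, -0.2362, 0.1606]
ee_rot: [0.001, 0.841, 0.541, 0.0]
contact_force: [0.2, 0.2, 0.2]
width: 0.0854
gripper_force: 0.0
```

Emit:
servo_tool(increments=[[0,0,1.92,0,0,0,-1],[0,0,1.92,0,0,0,-1],[0,0,1.92,0,0,0,-1],[0,0,1.92,0,0,0,-1],[0,0,1.92,0,0,0,-1]])

```text
clock: 17.3
position: [0.5411, -0.2363, 0.0645]
ee_rot: [0.001, 0.84, 0.542, 0.0]
contact_force: [-0.3, 0.9, -0.0]
width: 0.0854
gripper_force: 0.0
```

Emit:
servo_tool(increments=[[0,0,0,0,0,0,-0.2],[0,0,0,0,0,0,0.2],[0,0,0,0,0,0,0.6],[0,0,0,0,0,0,1],[0,0,0,0,0,0,1]], squeeze=70)

```text
clock: 17.8
position: [0.541, -0.2363, 0.0656]
ee_rot: [0.001, 0.84, 0.543, 0.001]
contact_force: [-0.4, -0.2, 1.7]
width: 0.0191
gripper_force: 68.1
```

Emit:
servo_tool(increments=[[0,0,0,0,0,0,1],[0,0,0,0,0,0,1],[0,0,0,0,0,0,1],[0,0,0,0,0,0,1],[0,0,0,0,0,0,1]])

```text
clock: 18.3
position: [0.541, -0.2363, 0.0656]
ee_rot: [0.001, 0.84, 0.543, 0.001]
contact_force: [-0.5, -0.1, 5.7]
width: 0.0193
gripper_force: 68.2
```

Flats gripped (19 mm, low side forces). Draw out straight up.

Emit:
servo_tool(increments=[[0,0,-0.3,0,0,0,1],[0,0,-0.6,0,0,0,1],[0,0,-0.8,0,0,0,1],[0,0,-1,0,0,0,1],[0,0,-1,0,0,0,1]])

```text
clock: 18.8
position: [0.5397, -0.2355, 0.102]
ee_rot: [-0.001, 0.84, 0.543, -0.0]
contact_force: [-1.0, 0.8, -1.5]
width: 0.019
gripper_force: 68.7
```

Emit:
servo_tool(increments=[[0,0,-2,0,0,0,1],[0,0,-3,0,0,0,1],[0,0,-4,0,0,0,1],[0,0,-4,0,0,0,1],[0,0,-4,0,0,0,1]])

```text
clock: 19.3
position: [0.5393, -0.2353, 0.2735]
ee_rot: [-0.0, 0.84, 0.543, -0.0]
contact_force: [0.2, -0.6, -1.6]
width: 0.0195
gripper_force: 68.8
```

Emit:
servo_tool(increments=[[0,0,-4,0,0,0,1],[0,0,-4,0,0,0,1],[0,0,-2,0,0,0,1],[0,0,0,0,0,0,1],[0,0,0,0,0,0,1]])

```text
clock: 19.8
position: [0.5395, -0.2355, 0.3709]
ee_rot: [-0.001, 0.84, 0.543, -0.0]
contact_force: [0.3, -0.7, -2.1]
width: 0.0189
gripper_force: 68.8
```

```bash
python3 - <<'E'
from h import *
s=manip.get_state(); r=rot(s); print(s['position'],s['qpos'].round(3),s['width'],s['contact_force'])
j=s['qpos'][0]
for sg in(1,-1):
    ax=np.array([-np.sin(j),np.cos(j),0])*sg   # tangential axis
    print(sg,'tool rotvec per row (6 rows of 7.5):',(r.inv().apply(ax)*7.5).round(2),'tool z after',(R.from_rotvec(ax*np.pi/4)*r).as_matrix()[:,2].round(2))
E
```

```text
[ 0.53953761 -0.23548806  0.37093775] [-0.53   0.257  1.215  0.     1.671 -0.107] 0.01889360235835358 [ 0.31043912 -0.67801988 -2.13908855]
1 tool rotvec per row (6 rows of 7.5): [7.46 0.8  0.  ] tool z after [-0.61  0.36 -0.71]
-1 tool rotvec per row (6 rows of 7.5): [-7.46 -0.8  -0.  ] tool z after [ 0.61 -0.36 -0.71]
```

Emit:
servo_tool(increments=[[0,0,0,-7.46,-0.8,0,1],[0,0,0,-7.46,-0.8,0,1],[0,0,0,-7.46,-0.8,0,1],[0,0,0,-7.46,-0.8,0,1],[0,0,0,-7.46,-0.8,0,1]])

```text
clock: 20.3
position: [0.5385, -0.2349, 0.3686]
ee_rot: [0.287, 0.795, 0.514, 0.145]
contact_force: [1.3, -0.6, -2.0]
width: 0.0189
gripper_force: 69.0
```

Emit:
servo_tool(increments=[[0,0,0,-7.46,-0.8,0,1],[0,0,0,0,0,0,1],[0,0,0,0,0,0,1],[0,0,0,0,0,0,1],[0,0,0,0,0,0,1]])

```text
clock: 20.8
position: [0.5424, -0.2373, 0.3735]
ee_rot: [0.343, 0.776, 0.501, 0.173]
contact_force: [0.3, -0.6, -1.8]
width: 0.019
gripper_force: 69.1
```

```bash
python3 - <<'E'
from h import *
s=manip.get_state(); print(s['clock'],s['position'],s['width'],s['gripper_force'],s['contact_force'],np.degrees(np.arccos(-rot(s).as_matrix()[2,2])),s['qpos'].round(2))
w=optics.get_image('wrist')[:,:,::-1]; sc=optics.get_image('scene')[:,:,::-1]; t=optics.get_image('top')[:,:,::-1]
f=lambda im:cv2.resize(im,(400,300),interpolation=cv2.INTER_AREA)
cv2.imwrite('pics/g5.png',np.vstack([np.hstack([f(w),f(t)]),np.hstack([f(sc),cv2.resize(sc[150:330,60:300],(400,300))])]))
E
```

```text
20.8 [ 0.54235196 -0.23728421  0.37352104] 0.019047738410157486 69.13681095466018 [ 0.27277976 -0.64498954 -1.80218038] 45.14099319498458 [-0.53 -0.11  1.87 -0.    0.6  -0.11]
```

View pics/g5.png

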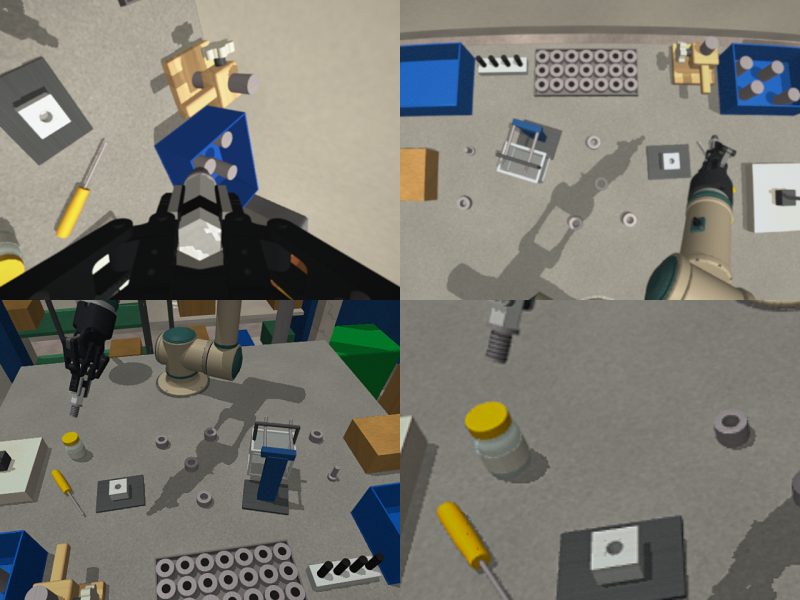

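The gauge is held along the tool at 45.1°, plug end down and well above the bench. The cover hangs on both prongs, the socket is empty, and everything else is undisturbed. Handing in.

```bash
python3 -c "
from rig import manip
print(manip.sign_off())"
```

```text
the job is handed in; nothing more can be done
None
```

The cover hangs on both prongs, released, and the plug gauge is held at about 45° with its plug end down, roughly 30 cm above the bench; I handed the job in at about 21 s of the 72 s allowed.

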